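Hold a vice jaw against the sprung fence

ROBOT

A 6-joint arm with a two-finger parallel gripper is mounted at the origin on the work surface. World frame = base frame: x ahead of the robot, y to its left, z up, the work surface at z = 0. Lengths are in m, angles in degrees, forces in N, time in s.
With the tool pointing down it reaches from about 0.3 to 0.95 m from the base axis. Payload 3.1 kg.
Tool frame: the origin (TCP) lies on the centre line of the jaws, within the pads' length; the fingertips stand 11 mm ahead of it and the grasp point (between the pads) lies 8 mm behind it (manip.tip_reach is the distance from the TCP to the fingertips, in m); z points along the fingers, y is the line along which they close (so a half turn about z gives the same grasp; the last joint's range is limited). The gripper opens to 85 mm and grips with 20 to 120 N. Pads are 22 mm wide; open, the fingers measure 114 mm over their backs; the gripper's body (76 mm by 85 mm) begins 54 mm behind the grasp point. The pads swing forward as they close: fully open they stand 13 mm farther back than shut.
Start: joints at [-72.577, 17.653, 93.61, -0, 68.738, -3.994], TCP at [0.228, -0.582, 0.242] pointing down, gripper open.
Joint ranges: [-175.34, 175.34], [-45.06, 112.39], [2.9, 150.54], [-68.45, 248.45], [3.09, 151.38], [-168.51, 168.51]. Speed limits (degrees/s): [159.86, 159.86, 180, 180, 180, 180].

INTERFACE

Orientations are given as [roll, pitch, yaw] about the fixed x, y, z axes, in that order (R = Rz(yaw) Ry(pitch) Rx(roll)).
In Python, from cell import manip gives the robot as it stands. Calls block until the motion is done:
- manip.movep(position, orientation): joint-space move of the TCP to a pose.
- manip.servo_line(position, rotation=None, speed=0.15, guard=None): straight line of the TCP; rotation=None keeps the orientation; speed is the mean speed in m/s. With guard (N) it stops when the force on the tool has changed by that much, and returns True; else False.
- manip.set_joints(angles): joint-space move.
- manip.release() and manip.close_gripper(squeeze=None): open the fingers fully, or close them until they stop; squeeze is the grip in N (None keeps the last).
- manip.sleep(seconds).
- manip.inverse_kinematics(position, orientation): joint angles nearest the present ones, or None.
- manip.read_state(): the state.
- manip.capture(name): name is "side" or "top"; returns a dict with "img" (420x560x3 uint8, red, green, blue), "fx", "fy", "cx", "cy" (pixels), "extrinsics" (4x4, takes a point from world to camera coordinates). Camera axes: x right, y down, z forward; pixel columns grow to the right and rows downward; lengths in m; the calibration is good to about 2 mm. A picture is of the moment at which its call begins. There is no depth.
A pose or a line that the arm cannot do raises manip.PlanningError and nothing moves.
- manip.hand_in(): hands the job in; it is judged then, once.
The state is a dict: "clock": time; "joints": joint angles; "qd": joint speeds; "joint_efforts": joint torques, N m; "tcp_pos": TCP position; "tcp_rot": TCP orientation; "contact_force": force on the tool from outside, world axes, zero at the start; "ft_torque": the same for the moment, N m; "width": finger opening in m; "grip_force": force on a finger pad.
Only numpy, scipy, OpenCV 4.12 (cv2) and the standard library are available. Lean on these libraries where they do the work, as an engineer would, in place of code of your own. Each camera call takes 0.05 s, during which the arm holds its last target. There are 200 camera calls.

TASK

The stop peg stands up in the middle of the jig: use the mallet, never the gripper itself, to knock it all the way down, then put the mallet aside on the bench, clear of the jig. Now slide the loose aluminium jaw along the runners over the sunken peg, square on and centred, and press it against the sprung fence so that the fence's pointer sits between the two lugs, never letting the fence bottom out. Finish while still pressing like that, holding it steady for me to fasten, and leave the other things on the bench where they are.

Things in the scene. Friction and masses are not known exactly. Their poses are not given: they have to be found in the camera images.
- jig: Dark steel jig fixed to the bench: plate 18 mm high, x -150..+120, y -65..+65 mm. Origin at bench level under the peg's axis; x runs along the runners to the fence, y left, z up. Two oiled, slippery steel runners 22 mm wide at y = -38 and +38 (54 mm clear between), x -145..+55, tops at z = 24. Green housing behind the fence; green rail at y 63..73, x 48..118, with two steel lugs up to z = 52.
- peg (a joint): Steel stop peg, 18 mm in diameter, upright at the jig's origin between the runners. Value in m driven down: 0 = top at jig z = 44 mm (20 above the runners), 0.024 = fully down, top at z = 20 mm (4 below the runner tops). It takes about 9 N to move, plus 15 N per m/s, and stays where it is left; starts at 0 to 0.006.
- peg_top (a point): Centre of the peg's flat top; moves with the peg.
- fence (a joint): Sprung aluminium fence across the runners, 12 mm thick, 120 mm wide, z 26..60 mm on the jig. Value in m pushed back along jig +x: 0 = at rest, 0.024 = bottomed out. Spring 700 N/m, no preload. A thin steel pointer stands on its +y end, wholly between the two lugs (12 mm apart) for values 0.008 to 0.017, a push of about 5.6 to 12 N.
- fence_face (a point): Centre of the fence's flat face towards the jaw, normal to jig x, at jig x = 60 mm plus the fence value, z = 43 mm; moves with the fence.
- jaw: Loose aluminium vice jaw, inverted-T section, about 0.31 kg, on the runners on the robot's side of the peg. Foot 50 (x) x 92 (y) x 18 mm high; on its middle a rib 50 (x) x 20 (y) x 34 mm high, grippable across y; total height 52 mm. Origin at the centre of the underside, x towards the fence. Its flat +x end, 25 mm from the origin, bears on the fence.
- mallet: Wooden mallet, about 0.36 kg, standing on one striking face on the bench left or right of the jig. Head 40 x 40 x 70 mm high, light wood; origin at the centre of the lower face, z up. Dark level handle along the mallet's own -x, from x = -20 to -170 mm, 20 mm wide (y), 24 mm high, its centre 35 mm above the lower face. It balances close to the head.
- mallet_head (a point): Centre of the mallet's head, 35 mm above the lower striking face.
- tub: Bystander: white plastic tub, 72 mm in diameter, 110 mm high, on the side of the jig opposite the mallet. Origin at the centre of its underside.
- oilcan: Bystander: dark oil can 40 x 60 x 85 mm with a red spout, 130 mm in all, beyond the jig. Origin at the centre of its underside.
- screwdriver: Bystander: screwdriver lying on the bench beyond the jig. Origin on its underside.
- punch_holder: Bystander: round wooden block, 60 mm in diameter, 40 mm high, with three steel punches up to 110 mm, beyond the jig. Origin at the centre of its underside.
There are look-alikes about, which are no part of the job. Several things have the shape of the mallet; the one meant has the colours described above.

How it is judged:
By the outcome, as a careful person would: the job done as asked, in the order asked, and still so for the second after the job is handed in, while the arm keeps its last pose, push and grip.
It also fails if it takes over 59 s, if anything falls off the work surface, if the arm or the gripper's body presses on something with over 40 N, if the wrist force passes 120 N, or if a joint passes its speed limit or range.

## Working session

There is one attempt and no reset: what is moved stays moved. The work goes in short steps, each a Python script; the robot and the scene stay as the last script left them, time stands still between calls to the robot, and variables do not carry over. Pictures are saved under pics/ and viewed, at most 10 in all, crops included, and the job is handed in when it is done.

```bash
ls; mkdir -p pics; python3 - <<'E'
from cell import manip
import cv2,pickle
for n in("side","top"):
    c=manip.capture(n); pickle.dump(c,open(n+"0.pkl","wb")); cv2.imwrite(f"pics/{n}0.png",c["img"][:,:,::-1]); print(c["fx"],c["cx"],c["cy"],c["extrinsics"].round(4).tolist())
s=manip.read_state();print(s["clock"],s["tcp_rot"],s["contact_force"],s["width"])
E
```

```text
pics
430.1298560613303 280.55795316079946 206.49643377572767 [[0.9774, -0.2115, -0.005, -0.516], [-0.1686, -0.7644, -0.6223, 0.0944], [0.1278, 0.609, -0.7828, 0.9507], [0.0, 0.0, 0.0, 1.0]]
400.0206000901872 280.8263043072774 207.7972705572253 [[-0.0241, -0.9997, -0.0016, -0.0152], [-0.9857, 0.0241, -0.167, 0.5452], [0.167, -0.0025, -0.9859, 0.8706], [0.0, 0.0, 0.0, 1.0]]
0.1 [-1.79882524e+02 -6.21218761e-03  2.14187056e+01] [ 0.44826401 -0.49798513  0.01033581] 0.08506225779493749
```

View pics/side0.png

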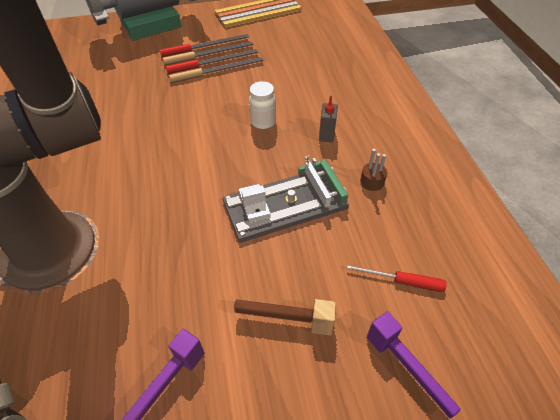

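View pics/top0.png

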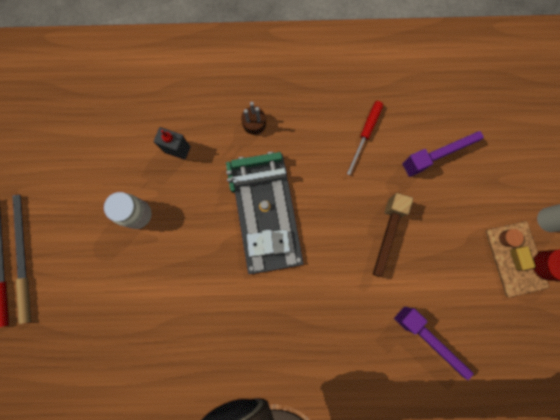

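The mallet (light wood head) is at side (323,316) and top (400,205), to the right of the jig. The jig's peg is at side (291,196) and top (265,206), with the jaw on the robot's side at top (268,243). The two purple mallets are decoys.

```bash
python3 - <<'E'
import cv2,pickle
t=pickle.load(open("top0.pkl","rb"))["img"][145:285,225:425,::-1]
s=pickle.load(open("side0.pkl","rb"))["img"][150:245,215:355,::-1]
cv2.imwrite("pics/tc.png",cv2.resize(t,None,fx=4,fy=4,interpolation=cv2.INTER_CUBIC))
cv2.imwrite("pics/sc.png",cv2.resize(s,None,fx=5.6,fy=5.6,interpolation=cv2.INTER_CUBIC))
E
```

```text
(no output)
```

View pics/tc.png

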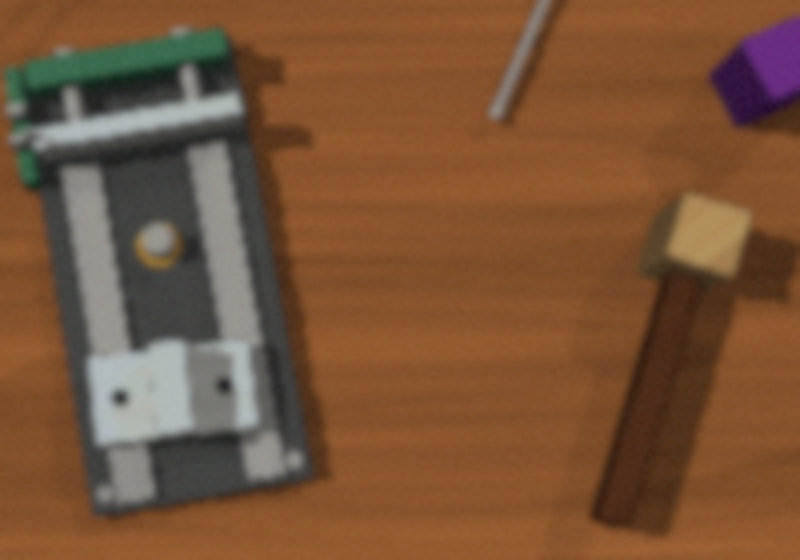

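View pics/sc.png

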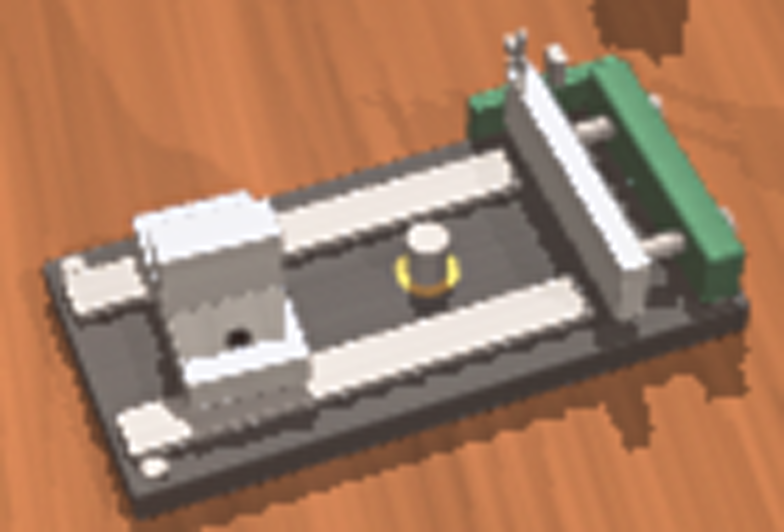

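```bash
cat > h.py <<'E'
import numpy as np, pickle
from scipy.optimize import least_squares
def proj(c,P):
    P=np.atleast_2d(P); q=P@c["extrinsics"][:3,:3].T+c["extrinsics"][:3,3]
    return np.c_[c["fx"]*q[:,0]/q[:,2]+c["cx"], c["fy"]*q[:,1]/q[:,2]+c["cy"]]
def ray(c,uv,z):
    E=c["extrinsics"];R=E[:3,:3];C=-R.T@E[:3,3]
    d=R.T@np.array([(uv[0]-c["cx"])/c["fx"],(uv[1]-c["cy"])/c["fy"],1]); return C+d*(z-C[2])/d[2]
def place(p,L):
    c,s=np.cos(p[2]),np.sin(p[2]); L=np.atleast_2d(np.array(L,float))
    return np.c_[p[0]+c*L[:,0]-s*L[:,1],p[1]+s*L[:,0]+c*L[:,1],L[:,2]]
def fit(obs,p0):  # obs: list of (cam, local xyz mm, uv)
    def r(p): return np.concatenate([proj(c,place(p,np.array(l)/1000))[0]-uv for c,l,uv in obs])
    f=least_squares(r,p0,loss="soft_l1"); return f.x, r(f.x).reshape(-1,2)
def fr(c,uv): # frame -> world for local mm points
    return None
E
cat > m.py <<'E'
from h import *
T=pickle.load(open("top0.pkl","rb"));S=pickle.load(open("side0.pkl","rb"))
t=lambda X,Y:np.array([225+(X+.5)/4-.5,145+(Y+.5)/4-.5]); s=lambda X,Y:np.array([215+(X+.5)/5.6-.5,150+(Y+.5)/5.6-.5])
J=[(T,(-145,49,24),t(113,503)),(T,(-145,27,24),t(155,497)),(T,(-145,-27,24),t(246,480)),(T,(-145,-49,24),t(287,475)),
(S,(-145,49,24),s(65,275)),(S,(-145,27,24),s(82,318)),(S,(-145,-27,24),s(118,425)),
(S,(55,49,24),s(505,150)),(S,(55,27,24),s(522,187)),(S,(55,-27,24),s(575,278)),(S,(55,-49,24),s(590,312)),
(S,(-150,65,18),s(45,260)),(S,(-150,-65,18),s(137,490)),(S,(120,-65,18),s(747,303))]
p,r=fit(J,[.5,.0,.1]);print("jig",p,np.degrees(p[2]));print(r.round(1).tolist())
pk=least_squares(lambda P:np.concatenate([proj(T,P)[0]-t(158,238),proj(S,P)[0]-s(430,233)]),[.5,0,.04]).x;print("peg",pk)
A=[(T,(25,10,76),t(150,345)),(T,(25,-10,76),t(187,340)),(T,(-25,-10,76),t(190,432)),(T,(-25,10,76),t(153,438)),
(T,(25,46,42),t(88,360)),(T,(-25,46,42),t(96,447)),(T,(-25,-46,42),t(258,427)),(T,(25,-46,42),t(247,345)),
(S,(-25,10,76),s(135,216)),(S,(25,10,76),s(248,191)),(S,(25,-10,76),s(283,228)),(S,(-25,-10,76),s(160,247)),(S,(-25,-46,42),s(187,387)),(S,(25,-46,42),s(308,360))]
a,r=fit(A,[.4,0,.1]);print("jaw",a,np.degrees(a[2]));print(r.round(1).tolist())
c,q=np.cos(p[2]),np.sin(p[2]);d=a[:2]-p[:2];print("jaw in jig mm",(c*d[0]+q*d[1])*1e3,(-q*d[0]+c*d[1])*1e3,np.degrees(a[2]-p[2]))
M=[(T,(20,20,70),t(688,192)),(T,(20,-20,70),t(752,208)),(T,(-20,-20,70),t(737,280)),(T,(-20,20,70),t(668,264)),(T,(-170,10,47),t(593,515)),(T,(-170,-10,47),t(635,524)),
(S,(20,20,70),np.array([315,300])),(S,(20,-20,70),np.array([335,303])),(S,(-20,-20,70),np.array([333,321.])),(S,(-20,20,70),np.array([313,319.]))]
M=M[:6]
m,r=fit(M,[.5,-.3,-.2]);print("mal",m,np.degrees(m[2]));print(r.round(1).tolist())
print("side head top pred",proj(S,place(m,[[.02,.02,.07],[.02,-.02,.07],[-.02,-.02,.07],[-.02,.02,.07]])).round(0).tolist())
print([(-c["extrinsics"][:3,:3].T@c["extrinsics"][:3,3]).round(2) for c in (S,T)])
E
python3 m.py
```

```text
jig [0.55564047 0.01081443 0.15204486] 8.711528953661553
[[0.7, -0.0], [-0.3, -0.2], [0.2, -0.2], [-0.7, -0.6], [-0.5, 0.4], [-0.8, -0.4], [-0.3, -1.9], [-0.2, -0.1], [0.3, -0.4], [-0.1, -0.6], [1.1, 0.2], [-0.6, 0.4], [-0.5, 1.8], [1.2, 0.6]]
peg [0.55498889 0.00962148 0.04578577]
jaw [0.46510547 0.0041534  0.08621212] 4.939590369348532
[[-1.1, 0.1], [-1.3, 0.3], [0.4, 0.1], [0.5, -0.4], [-0.6, -0.3], [-0.5, -0.1], [-0.4, 0.4], [-0.2, -1.0], [1.5, 2.0], [3.0, 1.4], [-0.8, 1.3], [-0.8, 3.1], [-0.5, -0.0], [-0.3, -0.6]]
jaw in jig mm -90.49940763414328 7.1282212147951185 -3.7719385843130206
mal [ 0.54528704 -0.30045121 -0.35956038] -20.601291992069005
[[-0.1, -1.0], [1.0, 0.8], [-0.2, -0.6], [-0.2, -2.4], [0.8, 0.8], [-1.1, 1.6]]
side head top pred [[336.0, 302.0], [335.0, 322.0], [313.0, 319.0], [315.0, 299.0]]
[array([ 0.4 , -0.62,  0.8 ]), array([ 0.39, -0.03,  0.95])]
```

Top crop: the jig is at left, with peg top (158,238) and jaw rib top (170,390). The mallet head's top face is centred on (711,236) and its handle ends at (615,521). The side crop agrees, with the peg top at (430,233), and shows the pointer at rest just outside the lugs.

```bash
cat > grab.py <<'E'
from h import *
import cv2
T=pickle.load(open("top0.pkl","rb"));t=lambda X,Y:np.array([225+(X+.5)/4-.5,145+(Y+.5)/4-.5])
a=ray(T,t(711,236),.07);b=ray(T,t(615,519),.047);d=a-b
e1=ray(T,t(688,272),.047);print("head",a,"yaw",np.degrees(np.arctan2(d[1],d[0])),np.linalg.norm(d[:2]))
yaw=np.degrees(np.arctan2(d[1],d[0]));u=np.array([np.cos(np.radians(yaw)),np.sin(np.radians(yaw))])
head=a[:2]; g=head-.039*u
from cell import manip
for k in (0,180,-180):
    q=manip.inverse_kinematics([*g,.15],[180,0,yaw+k]);q2=manip.inverse_kinematics([.55,.04,.15],[180,0,yaw+k-61]);print(k,None if q is None else np.round(q,0),None if q2 is None else np.round(q2,0))
E
python3 grab.py
```

```text
head [ 0.543398   -0.29993045  0.07      ] yaw -20.641041637516484 0.16498233531715908
0 [-34.  19. 104.  -0.  57.  77.] None
180 [ -34.   19.  104.    0.   57. -103.] [ -0.  16. 108.  -0.  56.  -9.]
-180 [ -34.   19.  104.    0.   57. -103.] [ -0.  16. 108.  -0.  56.  -9.]
```

```bash
cat > s1.py <<'E'
from h import *
import cv2
from cell import manip
yaw=-20.6;u=np.array([np.cos(np.radians(yaw)),np.sin(np.radians(yaw))]);g=np.array([.5445,-.3002])-.039*u
manip.movep([*g,.13],[180,0,yaw+180])
manip.servo_line([*g,.027],speed=.12)
manip.close_gripper(100)
s=manip.read_state();print(s["clock"],s["width"],s["grip_force"],s["tcp_pos"])
manip.servo_line([*g,.14],speed=.12)
s=manip.read_state();print(s["clock"],s["contact_force"],s["ft_torque"])
ims=[]
for n in("side","top"):
    c=manip.capture(n);pickle.dump(c,open(n+"1.pkl","wb"));ims.append(c["img"])
a=cv2.resize(ims[0][180:380,200:400],(400,400),interpolation=3);b=cv2.resize(ims[1][130:330,300:500],(400,400),interpolation=3)
cv2.imwrite("pics/g1.png",np.hstack([a,b])[:,:,::-1])
E
python3 s1.py
```

```text
3.2833 0.0185970475212013 97.52656102180481 [ 0.50822271 -0.28620182  0.02750234]
4.375 [ 0.31074411  0.37112428 -4.68116834] [ 0.06285794  0.10144214 -0.05028363]
```

View pics/g1.png

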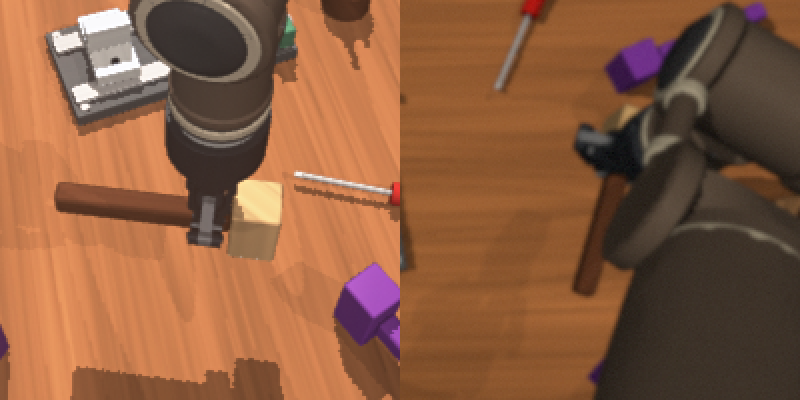

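The mallet is held by the handle just behind the head. In the side crop the head spans about (230..283, 182..260) and looks level. Comparing this with the nominal offset.

```bash
cat > c1.py <<'E'
from h import *
import cv2
S=pickle.load(open("side1.pkl","rb"))
yaw=np.radians(-20.6)
P=place([.5445,-.3002,yaw],[[x,y,z] for z in (.183,.113) for x,y in((.02,.02),(.02,-.02),(-.02,-.02),(-.02,.02))])
q=proj(S,P);print("pred",q.round(1).tolist())
im=S["img"];hsv=cv2.cvtColor(im,cv2.COLOR_RGB2HSV)
roi=(slice(265,315),slice(305,350))
m=((hsv[:,:,2]>110)&(hsv[:,:,0]>14)&(hsv[:,:,0]<30)).astype(np.uint8)
m2=np.zeros_like(m);m2[roi]=m[roi];m2=cv2.morphologyEx(m2,cv2.MORPH_OPEN,np.ones((3,3)))
c=max(cv2.findContours(m2,0,1)[0],key=cv2.contourArea);h=cv2.convexHull(c)
print("mask",cv2.boundingRect(c),cv2.approxPolyDP(h,1.5,True)[:,0].tolist())
E
python3 c1.py
```

```text
pred [[342.5, 270.5], [341.0, 292.4], [315.8, 289.2], [318.1, 267.5], [338.2, 290.6], [336.7, 311.5], [313.4, 308.4], [315.6, 287.6]]
mask (317, 270, 24, 26) [[340, 272], [339, 292], [318, 295], [319, 271], [330, 270]]
```

```bash
cat > s2.py <<'E'
from h import *
import cv2
from cell import manip
yaw=-81.3;u=np.array([np.cos(np.radians(yaw)),np.sin(np.radians(yaw))]);g=np.array([.5553,.0102])-.039*u
manip.movep([*g,.15],[180,0,yaw+180])
manip.servo_line([*g,.0275+.055],speed=.12)
s=manip.read_state();print(s["clock"],s["contact_force"],s["ft_torque"])
c=manip.capture("side");pickle.dump(c,open("side2.pkl","wb"))
cv2.imwrite("pics/g2.png",cv2.resize(c["img"][130:250,210:360],None,fx=5,fy=5,interpolation=3)[:,:,::-1])
E
python3 s2.py
```

```text
6.65 [ 0.75928226  1.26847663 -3.07461542] [ 0.0580671  -0.03979598 -0.03434223]
```

View pics/g2.png

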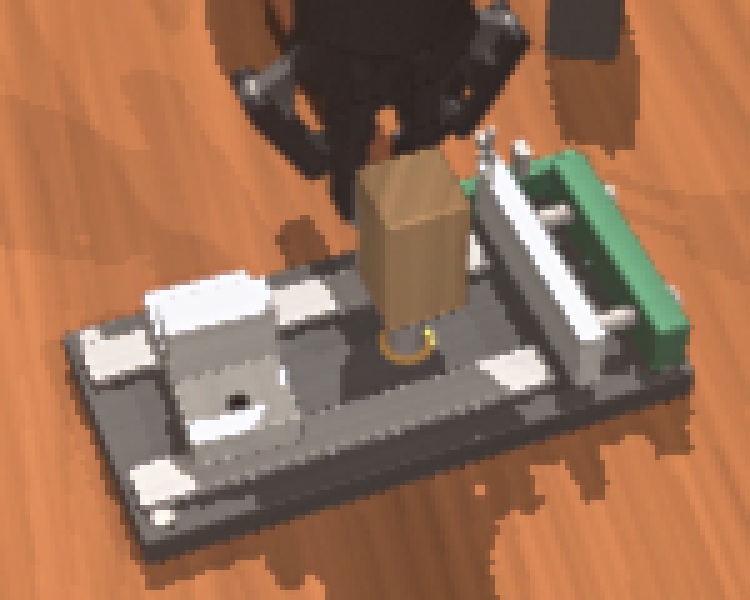

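Mallet head is above the peg: bottom corners at crop (362,290), (395,325) and (465,305), peg collar at (407,342). Comparing with the prediction before driving.

```bash
python3 - <<'E'
from h import *
S=pickle.load(open("side2.pkl","rb"))
p=[.5553,.0102,np.radians(8.7)]
print(proj(S,place(p,[[-.02,.02,.055],[-.02,-.02,.055],[.02,-.02,.055],[-.02,.02,.125],[-.02,-.02,.125],[.02,-.02,.125]])).round(1).tolist())
f=lambda X,Y:np.array([210+X/5-.4,130+Y/5-.4])
print([f(*a).tolist() for a in((362,290),(395,328),(467,305),(357,183),(388,226),(468,205))])
# rays for bottom corners in jig frame
for a in((395,328),(467,305)):
    w=ray(S,f(*a),.055);d=w[:2]-p[:2];c,s=np.cos(p[2]),np.sin(p[2]);print((c*d[0]+s*d[1])*1e3,(-s*d[0]+c*d[1])*1e3)
E
```

```text
[[279.9, 184.7], [286.2, 197.2], [302.6, 192.3], [279.7, 163.4], [286.4, 176.1], [303.7, 171.1]]
[[282.0, 187.6], [288.6, 195.2], [303.0, 190.6], [281.0, 166.2], [287.20000000000005, 174.79999999999998], [303.20000000000005, 170.6]]
-12.873061360476434 -16.60636541970531
22.776386539437272 -15.727757552509672
```

```bash
cat > s3.py <<'E'
from h import *
import cv2
from cell import manip
yaw=-81.3;u=np.array([np.cos(np.radians(yaw)),np.sin(np.radians(yaw))]);ex=np.array([-u[1],u[0]]);ey=-u
g=np.array([.5553,.0102])-.039*u-.0015*ex-.0025*ey
manip.servo_line([*g,.0275+.05],speed=.1)
f0=manip.read_state()["contact_force"][2]
for z in (.046,.04,.034,.03,.027,.025,.023,.021,.019,.0175,.016):
    hit=manip.servo_line([*g,.0275+z],speed=.04,guard=30)
    s=manip.read_state();print(z,hit,round(s["tcp_pos"][2]-.0275,4),np.round(s["contact_force"]-[0,0,f0],1),np.round(s["ft_torque"],2))
    if hit or s["contact_force"][2]-f0>28: break
print(s["clock"])
c=manip.capture("side");pickle.dump(c,open("side3.pkl","wb"))
cv2.imwrite("pics/g3.png",cv2.resize(c["img"][130:250,210:360],None,fx=5,fy=5,interpolation=3)[:,:,::-1])
E
python3 s3.py
```

```text
0.046 False 0.0457 [0.1 0.4 0.2] [ 0.17 -0.   -0.05]
0.04 False 0.04 [0.6 0.4 1.3] [ 0.09 -0.14  0.01]
0.034 False 0.0343 [-0.   0.7  5.2] [ 0.11  0.09 -0.  ]
0.03 False 0.0302 [-0.2  1.6  6.4] [ 0.13  0.09 -0.04]
0.027 False 0.0271 [-0.6  1.5  6.9] [ 0.15 -0.02  0.05]
0.025 False 0.0251 [-0.2  1.7  7.6] [0.22 0.   0.08]
0.023 False 0.023 [0.1 1.9 6.5] [ 0.17 -0.12  0.03]
0.021 False 0.021 [0.6 2.5 5.8] [ 0.23 -0.18  0.05]
0.019 False 0.0197 [-1.  2. 12.] [ 0.28  0.07 -0.  ]
0.0175 False 0.0195 [-3.8  2.7 19.5] [ 0.07  0.62 -0.12]
0.016 False 0.0193 [-6.9  4.  28.5] [-0.08  1.17 -0.19]
9.8
```

View pics/g3.png

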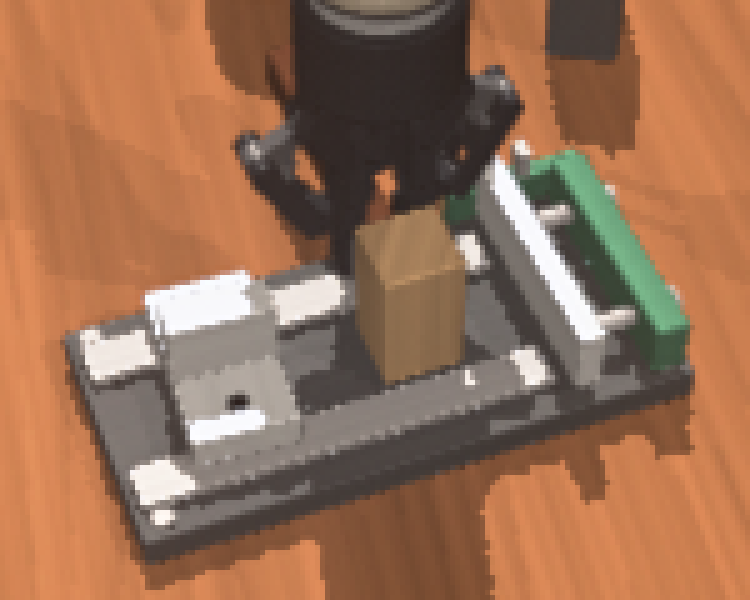

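The head is seated between the runners, hard against a stop at a face height of about 19.5 mm with 28 N. I'll carry the mallet back and check the peg before releasing it.

```bash
cat > s4.py <<'E'
from h import *
import cv2
from cell import manip
p=manip.read_state()["tcp_pos"]
manip.servo_line([p[0],p[1],.15],speed=.15)
yaw=-20.6;u=np.array([np.cos(np.radians(yaw)),np.sin(np.radians(yaw))]);g=np.array([.5445,-.3002])-.039*u
manip.movep([*g,.10],[180,0,yaw+180])
c=manip.capture("side");pickle.dump(c,open("side4.pkl","wb"));print(manip.read_state()["clock"])
a=c["img"][150:245,215:355];cv2.imwrite("pics/g4.png",cv2.resize(a,None,fx=5.6,fy=5.6,interpolation=3)[:,:,::-1])
E
python3 s4.py
```

```text
12.225
```

View pics/g4.png

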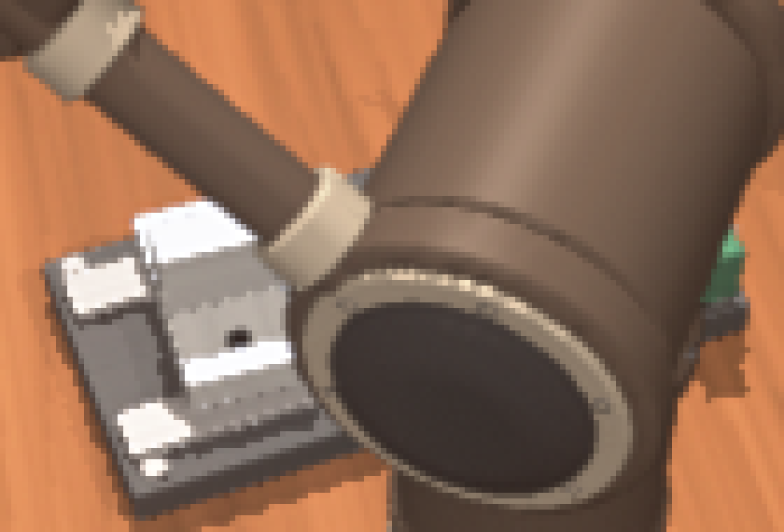

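The arm hides the peg from the side camera; only the jaw shows, at (220,300). Measuring the peg numerically from the top camera instead.

```bash
cat > s5.py <<'E'
from h import *
import cv2
from cell import manip
c=manip.capture("top");pickle.dump(c,open("top4.pkl","wb"))
T=pickle.load(open("top0.pkl","rb"))
for n,k in(("before",T),("now",c)):
    im=k["img"].astype(int);m=np.zeros((420,560),np.uint8);R=(slice(195,218),slice(254,277))
    v=im.max(2);sat=v-im.min(2);m[R]=((v>110)&(sat<35))[R]
    n_,l,st,ce=cv2.connectedComponentsWithStats(m);print(n,[(st[i,4],ce[i].round(2).tolist()) for i in range(1,n_) if st[i,4]>5])
for z in(.044,.02):print(z,proj(c,[[.5553,.0102,z]]).round(2))
print(c["img"][200:212,258:272].max(2))
E
python3 s5.py
```

```text
before [(np.int32(20), [275.55, 199.35]), (np.int32(52), [264.19, 204.08])]
now [(np.int32(22), [275.5, 199.55]), (np.int32(27), [264.41, 205.74]), (np.int32(6), [254.0, 214.5])]
0.044 [[263.91 203.78]]
0.02 [[264.35 205.58]]
[[ 73  71  79  91 106 118 123 121 116 101  87  77  71  75]
 [ 71  78  95 119 142 155 158 157 151 136 110  89  79  73]
 [ 75  93 122 151 166 169 171 171 169 159 139 111  89  77]
 [ 82 112 144 165 172 169 167 168 169 165 159 137 104  83]
 [ 93 128 157 168 169 166 165 164 162 163 163 151 119  88]
 [101 141 162 164 164 163 163 163 161 160 165 159 128  94]
 [105 141 161 163 163 163 164 164 162 164 168 161 131  93]
 [102 139 164 167 167 166 165 164 162 164 171 158 123  89]
 [ 93 127 157 169 172 170 167 166 165 164 162 144 109  82]
 [ 83 108 139 163 173 171 171 170 170 165 149 121  94  77]
 [ 73  88 110 140 158 166 167 167 166 149 126  99  83  74]
 [ 72  74  88 105 124 136 139 140 134 120  97  81  72  73]]
```

The peg top moved from row 204.08 to 205.74, against 205.58 predicted for fully down, so it is sunk. Now placing the mallet and measuring the jaw again with a clear view.

```bash
cat > s6.py <<'E'
from h import *
import cv2
from cell import manip
p=manip.read_state()["tcp_pos"]
manip.servo_line([p[0],p[1],.036],speed=.1)
print(manip.servo_line([p[0],p[1],.026],speed=.02,guard=4),manip.read_state()["tcp_pos"])
manip.release();manip.servo_line([p[0],p[1],.14],speed=.15)
manip.movep([.40,-.25,.22],[180,0,98.7])
print(manip.read_state()["clock"])
ims=[]
for n in("side","top"):
    c=manip.capture(n);pickle.dump(c,open(n+"6.pkl","wb"));ims.append(c["img"])
a=cv2.resize(ims[1][200:290,225:315],(600,600),interpolation=3)
b=cv2.resize(ims[1][180:290,340:440],(200,220),interpolation=3);d=cv2.resize(ims[0][270:370,220:350],(200,154),interpolation=3);e=cv2.resize(ims[0][150:250,215:355],(200,143),interpolation=3)
R=np.zeros((600,200,3),np.uint8);R[:220]=b;R[225:379]=d;R[385:528]=e
cv2.imwrite("pics/g6.png",np.hstack([a,R])[:,:,::-1])
E
python3 s6.py
```

```text
True [ 0.50844966 -0.28571838  0.02745189]
16.05
```

View pics/g6.png

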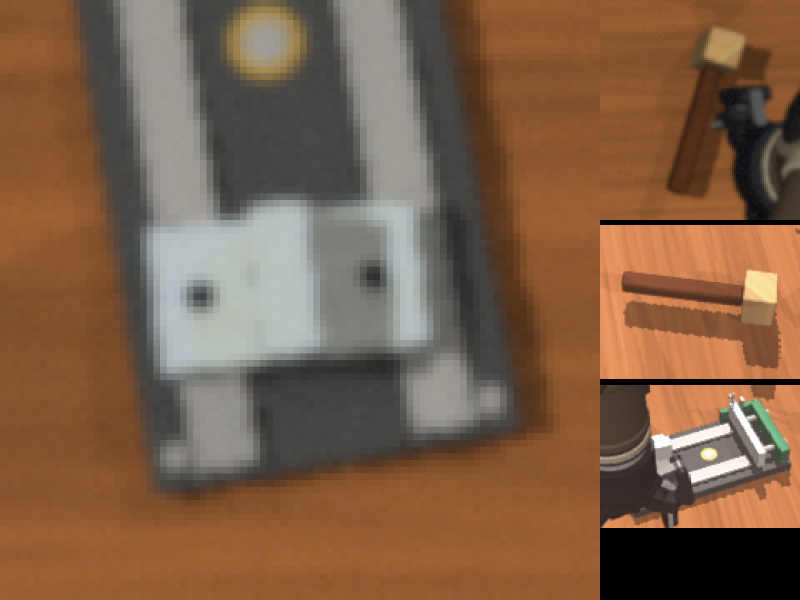

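The mallet stands back on its face with the peg flush inside its collar at (265,42). Jaw foot corners are (147,228), (160,375), (430,347) and (413,203), with bolt holes at (200,296) and (375,273).

```bash
python3 - <<'E'
from h import *
T=pickle.load(open("top6.pkl","rb"));k=90/600
f=lambda X,Y:np.array([225+(X+.5)*k-.5,200+(Y+.5)*k-.5])
j=[.5553,.0102,np.radians(8.7)];c,s=np.cos(j[2]),np.sin(j[2])
def J(a,z):
    d=ray(T,f(*a),z)[:2]-j[:2];return np.round([(c*d[0]+s*d[1])*1e3,(-s*d[0]+c*d[1])*1e3],1)
for a in((147,228),(160,375),(430,347),(413,203),(200,296),(375,273)):print(a,J(a,.042))
for a in((247,202),(312,197),(323,352),(258,365)):print("rib",a,J(a,.076))
h1,h2=ray(T,f(200,296),.042),ray(T,f(375,273),.042);d=h1-h2;print("yaw",np.degrees(np.arctan2(-d[0],d[1])))
print("runner ends",J((187,472),.024),J((258,462),.024),J((410,435),.024),J((478,425),.024),"peg",J((265,42),.02))
E
```

```text
(147, 228) [-61.1  50.4]
(160, 375) [-111.1   54.1]
(430, 347) [-117.8  -37.5]
(413, 203) [-68.6 -40.5]
(200, 296) [-87.2  36.4]
(375, 273) [-89.9 -23.5]
rib (247, 202) [-62.4  14.3]
rib (312, 197) [-64.5  -7. ]
rib (323, 352) [-115.2   -1.9]
rib (258, 365) [-115.6   19.7]
yaw 6.099198114253708
runner ends [-144.3   51.6] [-145.2   27.1] [-145.3  -25.9] [-146.   -49.5] peg [-0.7  0.2]
```

```bash
cat > jj.py <<'E'
from h import *
from cell import manip
JY=np.radians(8.7)
def W(x,y): # jig mm -> world
    return np.array([.5553,.0102])+np.array([[np.cos(JY),-np.sin(JY)],[np.sin(JY),np.cos(JY)]])@[x/1e3,y/1e3]
def inj(p):
    d=np.array(p[:2])-[.5553,.0102];return 1e3*(np.array([[np.cos(JY),np.sin(JY)],[-np.sin(JY),np.cos(JY)]])@d)
def F(s):
    f=s["contact_force"];return np.round([*(inj(np.array([.5553,.0102])+f[:2])/1e3),f[2]],2)
E
cat > s7.py <<'E'
from jj import *
g=W(-89.3,6.5)
manip.movep([*g,.14],[180,0,5.2])
manip.servo_line([*g,.0575],speed=.1)
print(F(manip.read_state()))
manip.close_gripper(60)
s=manip.read_state();print(s["clock"],s["width"],s["grip_force"],inj(s["tcp_pos"]),s["tcp_pos"][2],F(s))
manip.servo_line([*W(-65,.4),.0575],[180,0,8.7],speed=.04)
s=manip.read_state();print(F(s),inj(s["tcp_pos"]))
for x in(-30,0,25):
    h=manip.servo_line([*W(x,.4),.0575],speed=.06,guard=12)
    s=manip.read_state();print(x,h,s["clock"],F(s),inj(s["tcp_pos"]),s["tcp_rot"])
    if h:break
E
python3 s7.py
```

```text
[-0.86 -0.39  0.24]
19.6417 0.019152182016963316 59.35340344905853 [-88.7853721    6.44662775] 0.05792532986118333 [0.87 0.26 2.9 ]
[-1.96  0.78  7.02] [-65.5281954    0.45537977]
-30 False 21.15 [-1.68 -0.6   5.36] [-29.7397679    0.28580181] [ 1.79989857e+02 -7.44025287e-03  8.71391730e+00]
0 True 21.3917 [ 1.59 -0.21  1.29] [-27.34716892   0.25855224] [179.99611638   0.24902418   8.74176208]
```

```bash
cat > s8.py <<'E'
from jj import *
manip.sleep(.2);s=manip.read_state();print(s["clock"],F(s),inj(s["tcp_pos"]),s["tcp_pos"][2],s["tcp_rot"][1],np.round(s["ft_torque"],2))
p=inj(s["tcp_pos"])
manip.servo_line([*W(p[0],.4),.0579],[180,0,8.7],speed=.02)
manip.sleep(.2)
s=manip.read_state();print(s["clock"],F(s),inj(s["tcp_pos"]),s["tcp_pos"][2])
for x in(-24,-20,-16):
    h=manip.servo_line([*W(x,.4),.0579],speed=.03,guard=8)
    s=manip.read_state();print(x,h,s["clock"],F(s),inj(s["tcp_pos"]),s["tcp_pos"][2],np.round(s["ft_torque"],2))
    if h:break
E
python3 s8.py
```

```text
21.5917 [ 2.54 -0.49  1.65] [-27.92813468   0.31988087] 0.05800658595022247 0.27212595340767826 [-0.05 -0.43  0.03]
22.0417 [0.5  0.11 1.96] [-28.06164841   0.33366012] 0.05794724432437057
-24 True 22.25 [ 1.   -0.97  1.19] [-25.96059489   0.4534983 ] 0.05799169119956739 [ 0.04 -0.21  0.04]
```

```bash
cat > s9.py <<'E'
from jj import *
for x in(-24,-22,-20,-18,-16,-13,-10):
    manip.servo_line([*W(x,.4),.0579],speed=.03)
    s=manip.read_state();f=F(s);print(x,s["clock"],f,inj(s["tcp_pos"]).round(1),round(s["tcp_pos"][2],4),round(s["width"],4),round(s["grip_force"]))
    if abs(f[0])>10 or abs(f[2])>12:break
E
python3 s9.py
```

```text
-24 22.5 [-3.33  0.39  6.58] [-25.4   0.5] 0.058 0.019 60
-22 22.75 [-3.17 -0.09  7.05] [-23.7   0.5] 0.0581 0.0192 60
-20 23.0 [-3.72 -0.05  7.69] [-21.7   0.6] 0.0581 0.0195 60
-18 23.25 [-4.02  0.53  7.57] [-19.8   0.6] 0.0581 0.0192 60
-16 23.5 [-3.07  0.67  7.39] [-17.8   0.6] 0.0581 0.0189 60
-13 23.75 [-3.96 -0.    6.22] [-14.5   0.5] 0.0581 0.0192 60
-10 24.0 [-2.72 -0.84  6.18] [-11.4   0.5] 0.058 0.0193 60
```

```bash
cat > s10.py <<'E'
from jj import *
z=.0581
for x in(0,10,20,27,30,32,34,36,38,40,42,44):
    manip.servo_line([*W(x,.4),z],speed=.04 if x<28 else .015)
    s=manip.read_state();f=F(s);print(x,round(s["clock"],2),f,inj(s["tcp_pos"]).round(1),round(s["tcp_pos"][2],4),np.round(s["tcp_rot"][1:],2))
    if f[2]>5: z+=.0001
    if abs(f[0])>9 or abs(f[2])>14:break
E
python3 s10.py
```

```text
0 24.4 [-0.92 -0.07  4.25] [-0.4  0.5] 0.058 [0.31 8.73]
10 24.8 [-0.86 -0.48  2.55] [10.1  0.4] 0.058 [0.23 8.73]
20 25.2 [ 0.18 -0.44  2.06] [20.2  0.4] 0.058 [0.22 8.73]
27 25.52 [-0.82 -0.36  2.85] [27.1  0.4] 0.058 [0.23 8.73]
30 25.88 [-3.56 -0.18  5.32] [29.2  0.4] 0.058 [0.36 8.74]
32 26.16 [-2.35 -0.59  4.51] [31.6  0.5] 0.0581 [0.3  8.74]
34 26.44 [-0.76 -0.44  3.45] [34.   0.4] 0.058 [0.26 8.73]
36 26.73 [-2.38 -0.03  3.26] [35.6  0.5] 0.058 [0.31 8.74]
38 27.01 [-4.37  0.11  4.4 ] [37.4  0.4] 0.058 [0.34 8.74]
40 27.29 [-5.21 -0.49  5.13] [39.2  0.5] 0.058 [0.36 8.74]
42 27.57 [-5.3   0.64  4.99] [40.8  0.5] 0.058 [0.42 8.75]
44 27.86 [-6.86  0.1   6.1 ] [42.2  0.5] 0.058 [0.5  8.75]
```

```bash
cat > s11.py <<'E'
from jj import *
import cv2
z=.0582;x=44
while x<53:
    x+=1;manip.servo_line([*W(x,.4),z],speed=.015)
    s=manip.read_state();f=F(s);p=inj(s["tcp_pos"]);print(x,round(s["clock"],2),f,p.round(1))
    if p[0]>46.7 or f[0]<-11: break
manip.sleep(.4);s=manip.read_state();print(F(s),inj(s["tcp_pos"]),s["tcp_rot"])
ims=[]
for n in("side","top"):
    c=manip.capture(n);pickle.dump(c,open(n+"11.pkl","wb"));ims.append(c["img"])
a=cv2.resize(ims[0][145:225,275:355],(400,400),interpolation=3);b=cv2.resize(ims[1][145:215,222:292],(400,400),interpolation=3)
o=pickle.load(open("side0.pkl","rb"))["img"];d=cv2.resize(o[145:185,275:355],(400,200),interpolation=3)
o=pickle.load(open("top0.pkl","rb"))["img"];e=cv2.resize(o[145:180,222:292],(400,200),interpolation=3)
cv2.imwrite("pics/g11.png",np.vstack([np.hstack([a,b]),np.hstack([d,e])])[:,:,::-1])
E
python3 s11.py
```

```text
45 28.11 [-8.52  0.02  8.89] [42.7  0.5]
46 28.36 [-8.71 -0.14  9.22] [43.4  0.5]
47 28.61 [-9.36 -0.46 10.42] [44.1  0.5]
48 28.86 [-10.68   0.07   9.43] [44.8  0.5]
49 29.11 [-10.58  -0.17  10.21] [45.6  0.5]
50 29.36 [-11.6   -0.3   10.65] [46.2  0.5]
[-10.98  -0.5   10.47] [46.27122446  0.52288762] [-179.96852607    0.76693929    8.76309344]
```

View pics/g11.png

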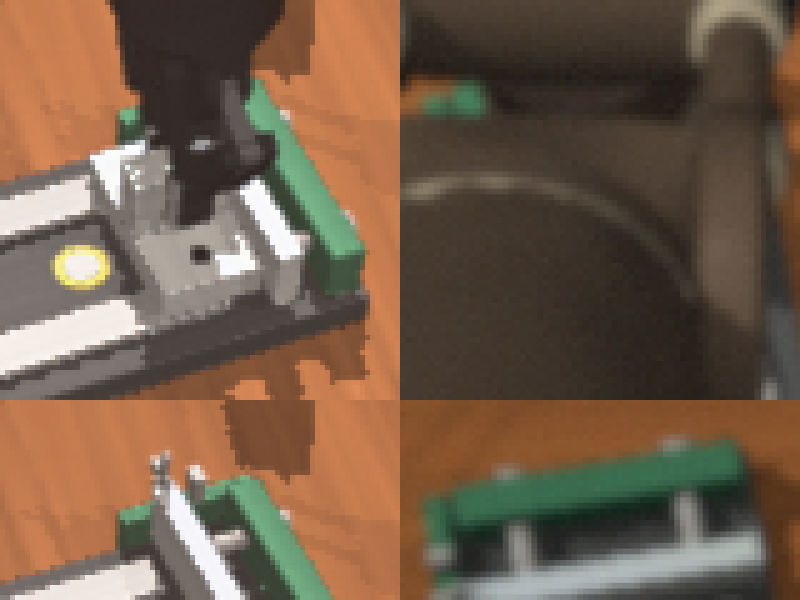

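The jaw covers the fence middle and the peg is sunk behind it at (82,265). The fence's near end is at bottom corner (275,303) and top corner (305,238), and the arm hides the pointer. I'll relieve the tool pitch slightly, then get the fence value from its visible end.

```bash
cat > s12.py <<'E'
from jj import *
import cv2
manip.servo_line([*W(50.7,.3),.0583],[180,-.6,8.7],speed=.01)
manip.sleep(.4);s=manip.read_state();print(s["clock"],F(s),inj(s["tcp_pos"]),s["tcp_pos"][2],s["tcp_rot"],np.round(s["ft_torque"],2))
c=manip.capture("side");pickle.dump(c,open("side12.pkl","wb"));o=pickle.load(open("side0.pkl","rb"))
# brightness along the line of the fence's far top/bottom edge at its -y end face (y=-60), moving in jig x
xs=np.arange(50,100,1.)
for z in(.05,.042,.034):
  for n,k in(("old",o),("new",c)):
    P=np.array([[*W(x,-60),z] for x in xs]);q=proj(k,P).astype(np.float32)
    g=cv2.remap(k["img"].max(2),q[:,0].reshape(1,-1),q[:,1].reshape(1,-1),1)[0]
    print(z,n,g[::1].tolist())
E
python3 s12.py
```

```text
30.5083 [-11.61  -0.73  11.34] [46.44462066  0.53079509] 0.057921257097449344 [-1.79958420e+02 -1.91344379e-02  8.74713641e+00] [-0.42  1.99  0.03]
0.05 old [76, 86, 99, 112, 113, 114, 114, 114, 115, 127, 137, 143, 142, 142, 142, 142, 142, 141, 140, 134, 129, 123, 116, 110, 109, 109, 108, 108, 105, 92, 79, 74, 71, 69, 68, 68, 67, 66, 65, 66, 66, 66, 67, 67, 67, 67, 70, 76, 85, 92]
0.05 new [145, 144, 140, 136, 133, 132, 133, 133, 133, 131, 129, 125, 118, 114, 117, 118, 119, 119, 121, 124, 127, 132, 139, 145, 146, 147, 147, 148, 148, 146, 145, 130, 112, 96, 86, 75, 70, 68, 66, 67, 68, 69, 69, 69, 70, 70, 74, 80, 89, 97]
0.042 old [74, 68, 71, 77, 87, 99, 110, 116, 120, 124, 132, 140, 141, 142, 143, 143, 143, 142, 140, 133, 117, 101, 91, 81, 75, 74, 72, 73, 73, 72, 70, 68, 68, 68, 68, 68, 69, 69, 68, 68, 66, 65, 65, 66, 66, 67, 68, 72, 77, 80]
0.042 new [84, 77, 75, 74, 73, 72, 71, 71, 73, 76, 76, 74, 73, 72, 73, 82, 92, 104, 114, 122, 130, 138, 142, 145, 147, 147, 148, 148, 148, 148, 149, 152, 129, 101, 83, 76, 70, 69, 69, 68, 67, 66, 67, 68, 68, 70, 71, 75, 80, 83]
0.034 old [67, 67, 67, 68, 69, 72, 79, 89, 104, 121, 130, 135, 139, 139, 140, 139, 139, 142, 145, 147, 136, 118, 101, 92, 83, 79, 76, 76, 76, 76, 75, 74, 74, 75, 76, 82, 89, 93, 82, 74, 70, 68, 67, 65, 64, 65, 68, 70, 73, 77]
0.034 new [73, 74, 74, 75, 76, 76, 75, 75, 73, 72, 71, 70, 70, 70, 70, 70, 70, 72, 82, 94, 114, 135, 150, 151, 151, 149, 147, 146, 145, 145, 139, 131, 124, 109, 93, 90, 94, 95, 84, 76, 71, 70, 69, 67, 66, 67, 70, 73, 76, 79]
```

The fence edges moved 11.4 to 12 mm, so the fence is at about 11.7 mm, well inside the 8–17 mm band and far from bottoming. The pose is square and the force steady.

```bash
python3 -c "
from cell import manip
print(manip.hand_in())"
```

```text
the job is handed in; nothing more can be done
None
```

Handed in: the peg was driven fully down with the mallet, the mallet is back on the bench clear of the jig, and the arm is holding the jaw square against the fence at about 11.7 mm (inside the 8–17 mm pointer range), measured from the fence's visible end because the arm hid the pointer itself.

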